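# Shut the red air valve under the sliding cover

### The job

Shut off the compressed air at the bench: with the fingertips, push the blue cover of the valve box along its runners, as far as it will go, towards the side that uncovers the red valve handle, then push the red handle round until it is fully shut, a quarter turn from in line with its pipe to square across it. The cover is only slid, never lifted, and stays pushed open; leave the blue handle and the things on the bench as they are, and finish clear of everything.

Things in the scene. Friction and masses are not known exactly. Their poses are not given: they have to be found in the camera images.
- box: Grey box fixed to the bench. Origin: centre of its underside; y along the runners, x across (away from the robot), z up. Open bay 140 (x) by 236 (y) inside, floor 6 up, end walls 76 high. Two runners 586 long along y, at |x| 70 to 96, tops 78 high, guide lips at |x| 88 to 96 up to 90. Black end stops 92 high, inner faces at |y| = 283. All mm.
- cover: Loose blue plate 172 (x) by 252 (y) by 5 mm, 0.3 to 0.65 kg, flat on the runners; axes as the box's; origin: centre of its underside. In its middle a yellow block 90 (x) by 100 (y), top 27 mm above the underside, to push against. Starts within 20 mm of the bay's middle; 2 to 8 N slide it 157 mm either way to the end stops. Pushed to +y it bares the -y half, and the other way round.
- red_valve: Valve with the red handle, fixed in the bay 54 mm to -y or 48 mm to +y of its middle (blue: the other). Its pipe (top 38 mm, brass body 44 mm above the bench) runs along x and has a red ring outside the box, near and far, seen with the cover shut (blue: blue rings). Origin: on the handle's vertical pivot axis, 25 mm to +x of the box's middle, 6 mm above the bench; axes as the box's.
- red_handle (a joint): Angle of the red handle, rad: 0 = open, pointing from the pivot to the box's -x (towards the robot), in line with the pipe; grows clockwise seen from above; 1.571 = shut, at its stop, pointing to the box's +y, square across the pipe. Starts at 0 to 0.35. Stiff (0.15 N m, about 3 N at 46 mm from the pivot); stays where it is left.
- red_tip (a point): Free end of the red handle, 62 mm from the pivot axis, 62 mm above the bench. The red bar reaches from 12 to 62 mm from the pivot, is 16 mm wide and 14 mm high (55 to 69 mm above the bench); below its outer part is free space down to the pipe.
- blue_tip (a point): Free end of the blue handle, which is of the same shape and turns the same way as the red one, 62 mm from its own pivot; must be left as it is.
- glue: Loose white glue bottle with a black cap, 54 mm across, 150 mm high, standing on the bench beyond the box. Origin: centre of its underside.
- stand: Loose small printed phone stand, yellow and blue, 50 by 60 mm, 70 mm high, standing on the bench beyond the box. Origin: centre of its underside.
- coupling: Loose brass hose coupling standing on the bench beyond the box, 36 mm across at its foot, 50 mm high. Origin: centre of its underside.

How it is judged:
On the way, in this order (a step that is already met when the one before it is completed fails the run):
1. the cover is slid to within about 20 mm of the end stop, uncovering the red handle ((y of cover in the frame of red_valve above 0.189 m or y of cover in the frame of red_valve below -0.183 m) and z of cover in the frame of box between 0.07 and 0.088 m and angle between cover's own z axis and vertical below 0.1 rad), for 0.2 s.
2. the red handle is pushed fully shut (value of joint red_handle above 1.47 rad and (y of cover in the frame of red_valve above 0.189 m or y of cover in the frame of red_valve below -0.183 m)), for 0.2 s.
At the end, for the whole second after the job is handed in: The red handle is shut (at least 1.47 of 1.571 rad), the cover lies flat and at rest on its runners, slid at least 135 mm from the middle to the side that uncovers the red handle, and the blue handle is where it was (end within 15 mm) (all of step 2 and z of cover in the frame of box between 0.07 and 0.088 m and angle between cover's own z axis and vertical below 0.1 rad and linear speed of cover below 0.02 m/s and distance of blue_tip from where it was at the start of the episode below 0.015 m); the robot touches nothing.
It fails at once if the cover was lifted, tipped or taken off its runners (z of cover in the frame of box above 0.093 m or z of cover in the frame of box below 0.065 m or angle between cover's own z axis and vertical above 0.15 rad).
It fails at once if the blue handle was moved (its end more than 15 mm) (distance of blue_tip from where it was at the start of the episode above 0.015 m).
It fails at once if the glue bottle was lifted, knocked or moved more than 30 mm (distance of glue from where it was at the start of the episode above 0.03 m or angle between glue's own z axis and vertical above 0.5 rad).
It fails at once if the phone stand was lifted, knocked or moved more than 30 mm (distance of stand from where it was at the start of the episode above 0.03 m or angle between stand's own z axis and vertical above 0.5 rad).
It fails at once if the brass coupling was lifted, knocked or moved more than 30 mm (distance of coupling from where it was at the start of the episode above 0.03 m or angle between coupling's own z axis and vertical above 0.5 rad).
It also fails if it takes over 45 s, if anything falls off the work surface, if the arm or the gripper's body presses on something with over 40 N, if the wrist force passes 120 N, or if a joint passes its speed limit or range.

### The arm

A 6-joint arm with a two-finger parallel gripper is mounted at the origin on the work surface. World frame = base frame: x ahead of the robot, y to its left, z up, the work surface at z = 0. Lengths are in m, angles in rad, forces in N, time in s.
With the tool pointing down it reaches from about 0.35 to 0.95 m from the base axis. Payload 17.4 kg.
Tool frame: the origin (TCP) lies on the front face of the gripper's body, between the roots of the fingers; the fingertips stand 84 mm ahead of it and the grasp point (between the pads) lies 65 mm ahead of it; z points along the fingers, y is the line along which they close (so a half turn about z gives the same grasp; the last joint's range is limited). The gripper opens to 93 mm and grips with 3 to 60 N. Pads are 15 mm wide; open, the fingers measure 128 mm over their backs; the gripper's body (75 mm by 188 mm) begins 65 mm behind the grasp point.
Start: joints at [-1.232, 0.116, 1.442, -0, 1.584, -0.038], TCP at [0.248, -0.628, 0.303] pointing down, gripper open.
Joint ranges: [-2.83, 2.83], [-0.83, 2.19], [0.07, 2.5], [-1.14, 4.28], [0.01, 3], [-2.97, 2.97]. Speed limits (rad/s): [1.89, 1.89, 2.22, 3.14, 3.14, 3.14].

### API

Orientations are given as a unit quaternion [x, y, z, w].
In Python, from plant import get_obs, eyes, job_done gives the robot as it stands.
- The arm moves only by the shell command python3 -m pendant 'ROWS' [FORCE]. ROWS is JSON, a list of rows, each a list of 7 numbers: the shift along the tool's x, y, z normalised to -1 to 1, where 1 is 0.08 m, then the turn, a rotation vector about the tool's x, y, z normalised to -1 to 1, where 1 is 45 degrees, then the closure, from -1 (fully open) to 1 (shut). In form: [[x, y, z, wx, wy, wz, gripper], ...]. A call has 1 to 20 rows; each row is the pose to reach, as a shift and turn from the pose commanded when the call began, along the tool's axes at that moment; what a row does not reach only later rows make up. A row lasts 1/8 s, in which the tool goes at most 62.5 mm and 10.7 degrees, less where a joint would pass 70% of its speed; a pose out of reach is approached as far as the arm can. A call with a number of a shift or a turn outside -1 to 1 is refused whole. A call with a gripper value outside its range is refused whole. The fingers move at their own pace and stop on an object; FORCE is the grip in N (left out, the last holds). Time passes only in rows, so rows that repeat a pose let the fingers close. It gives the time, the measured TCP pose, the force, the opening and the grip force at its end, in the units of the state.
- get_obs(): the state, without advancing time (a new reading comes with each control period).
- eyes.grab_frame(name): name is "scene" or "top" or "wrist"; returns the picture (420x560x3 uint8, red, green, blue); there is no depth.
- eyes.camera_params(name): a dict with "fov_y" (degrees; the focal length in pixels is half the picture's height over the tangent of half this angle, whatever the lens; pixels are square), "cx", "cy" (the principal point, pixels), "R" (3x3) and "t" (3): a world point X has camera coordinates R X + t; the wrist camera has in their place "mount" (4x4, takes a point from camera to tool coordinates, whose origin is the TCP and whose axes are the flange's). Camera axes: x right, y down, z forward; pixel columns grow to the right and rows downward; lengths in m; the calibration is good to about 2 mm. A picture is of the moment at which its call begins: read the wrist's pose just before it. camera_params takes no time and is no camera call.
- job_done(): hands the job in; it is judged then, once.
Trained networks look in the newest picture that a camera, given by its name, has taken for a name from the list of things; names that differ only in an ending like _2 or _b are one class to them, and where a whole thing is asked for, a point or a joint stands for the part that bears it (a point fixed in the world has none). Each returns a list of dicts, best first, with "p" (0 to 1); they miss things now and then, are a little off and sometimes report something else, mostly with a low value. They report only what shows in the picture. A call takes as long as a camera call.
- eyes.look_for(camera, thing): "extent" ([left, top, right, bottom] in pixels, round what is visible of it).
- eyes.silhouettes(camera, thing): "pixels" (420x560 bool, what is visible of it) and "extent" ([left, top, right, bottom] in pixels, round what is visible of it).
The state is a dict: "clock": time; "q": joint angles; "joint_velocities": joint speeds; "joint_torque": joint torques, N m; "tool_pos": TCP position; "eef_rot": TCP orientation; "wrist_force": force on the tool from outside, world axes, zero at the start; "moment": the same for the moment, N m; "grip_width": finger opening in m; "grip_force": force on a finger pad.
Only numpy, scipy, OpenCV 4.12 (cv2) and the standard library are available. Lean on these libraries where they do the work, as an engineer would, in place of code of your own. Each camera call takes 0.05 s, during which the arm holds its last target. There are 200 camera calls.

## Working session

There is one attempt and no reset: what is moved stays moved. The work goes in short steps, Python scripts to look and compute and a shell command to move; the robot and the scene stay as the last step left them, time stands still between calls to the robot, and variables do not carry over. Pictures are saved under pics/ and viewed, at most 10 in all, crops included, and the job is handed in when it is done.

```bash
mkdir -p pics; ls; cat > h.py <<'E'
import numpy as np, cv2
from plant import get_obs, eyes
def save(cam,name):
    im=eyes.grab_frame(cam); cv2.imwrite('pics/'+name,im[:,:,::-1]); return im
def K(p):
    f=210/np.tan(np.radians(p['fov_y'])/2); return f,p['cx'],p['cy']
def ray(cam,uv,z):
    p=eyes.camera_params(cam); f,cx,cy=K(p); R=np.array(p['R']);t=np.array(p['t'])
    c=-R.T@t; d=R.T@np.array([(uv[0]-cx)/f,(uv[1]-cy)/f,1]); return c+d*(z-c[2])/d[2]
def proj(cam,X):
    p=eyes.camera_params(cam); f,cx,cy=K(p); c=np.array(p['R'])@X+np.array(p['t']); return np.array([cx+f*c[0]/c[2],cy+f*c[1]/c[2]])
E
python3 - <<'E'
from h import *
a=save('top','top0.png'); b=save('scene','sc0.png')
print(eyes.camera_params('top'),eyes.camera_params('scene'))
for n in ['box','cover','red_valve','red_tip','glue','stand','coupling']:
  for c in ['top','scene']:
    print(n,c,[(np.round(d['extent']),round(d['p'],2)) for d in eyes.look_for(c,n)][:2])
E
```

```text
pics
{'fov_y': 43.449098425473906, 'cx': 291.22528516618513, 'cy': 206.17500251140862, 'R': array([[-0.02035149, -0.99971174,  0.01273788],
       [-0.99768215,  0.01947944, -0.06519879],
       [ 0.06493187, -0.01403525, -0.99779099]]), 't': array([-0.00472611,  0.63819081,  0.97988244])} {'fov_y': 46.34847160130162, 'cx': 285.5251959608993, 'cy': 207.7364075164012, 'R': array([[ 0.15507478,  0.98756905,  0.02567444],
       [ 0.55159878, -0.06499685, -0.83157333],
       [-0.81956733,  0.14311804, -0.55482125]]), 't': array([-0.08628326, -0.30519672,  1.4503157 ])}
box top [(array([106., 187., 451., 336.]), 0.77)]
box scene [(array([137., 133., 454., 254.]), 0.6)]
cover top [(array([205., 201., 362., 312.]), 0.81)]
cover scene [(array([218., 142., 364., 199.]), 0.81)]
red_valve top [(array([293., 189., 320., 319.]), 0.77)]
red_valve scene [(array([269., 215., 288., 238.]), 0.53), (array([167., 201., 210., 291.]), 0.4)]
red_tip top []
red_tip scene []
glue top [(array([205., 202., 362., 314.]), 0.72), (array([368., 123., 407., 163.]), 0.7)]
glue scene [(array([166., 203., 209., 293.]), 0.76)]
stand top [(array([140., 138., 184., 173.]), 0.63)]
stand scene [(array([405., 225., 456., 264.]), 0.73)]
coupling top [(array([238., 150., 251., 170.]), 0.88)]
coupling scene [(array([332., 235., 356., 268.]), 0.86)]
```

```bash
python3 -c "
import cv2,numpy as np
a=cv2.imread('pics/top0.png');b=cv2.imread('pics/sc0.png')
cv2.imwrite('pics/both.png',cv2.resize(np.vstack([a,b]),(400,600)) if 0 else a)"
```

```text
(no output)
```

View pics/top0.png

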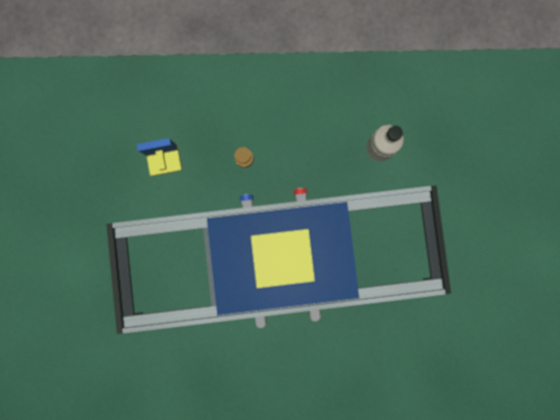

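View pics/sc0.png

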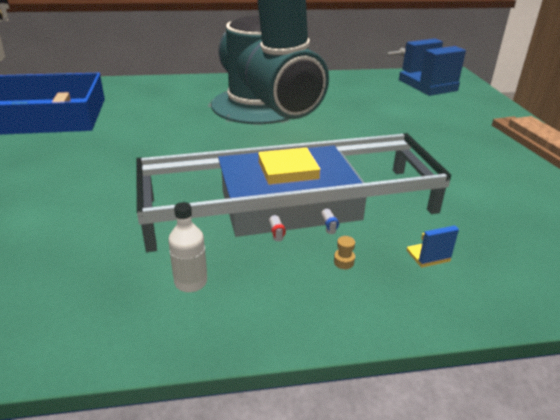

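The top view shows the box centred at about (280,260), with world +y to the left. The red ring at (300,190) is on the box's -y side, so the cover goes to +y. The things beyond the box sit at rows 125–175. Next I measure the box pose.

```bash
python3 - <<'E'
from h import *
im=cv2.imread('pics/top0.png'); hsv=cv2.cvtColor(im,cv2.COLOR_BGR2HSV)
def rect(mask,z,nm):
    n,l,s,c=cv2.connectedComponentsWithStats(mask.astype(np.uint8))
    i=1+np.argmax(s[1:,4]); pts=np.argwhere(l==i)[:,::-1]
    w=np.array([ray('top',p,z)[:2] for p in pts]).astype(np.float32)
    (c,sz,a)=cv2.minAreaRect(w*1000); print(nm,np.round(c),np.round(sz),round(a,2), 'mean',np.round(w.mean(0)*1000))
reg=np.zeros(im.shape[:2],bool); reg[195:320,195:370]=1
H,S,V=cv2.split(hsv)
rect((H>20)&(H<40)&(S>100)&(V>120)&reg,.105,'block')
rect((H>100)&(H<130)&(S>120)&reg|((H>20)&(H<40)&(S>100)&(V>120)&reg),.083,'cover')
for c,t,z in (('top','box',.09),):
    d=eyes.silhouettes(c,t)
    if d: rect(d[0]['pixels'],z,t)
for uv in [(109,226),(120,332),(435,188),(449,292)]: print(np.round(ray('top',uv,.092)*1000))
for n,uv,z in [('red ring',(300,190),.03),('blue ring',(246,196),.03),('glue top',(394,133),.15),('coup',(244,155),.05),('stand',(162,150),.05)]: print(n,np.round(ray('top',uv,z)*1000))
print(get_obs()['eef_rot'],get_obs()['tool_pos'],np.round(eyes.camera_params('wrist')['mount'],3))
E
```

```text
block [543.   1.] [89. 99.] 5.55 mean [543.   1.]Traceback (most recent call last):
  File "<stdin>", line 11, in <module>
  File "<stdin>", line 6, in rect
  File "h.py", line 8, in ray
    p=eyes.camera_params(cam); f,cx,cy=K(p); R=np.array(p['R']);t=np.array(p['t'])
ValueError: time passes only in moves, steps and waits
```

```bash
python3 - <<'E'
s=open('h.py').read()
s=s.replace("def K(p)","P={}\ndef par(c):\n    if c not in P: P[c]=eyes.camera_params(c)\n    return P[c]\ndef K(p)").replace("p=eyes.camera_params(cam)","p=par(cam)")
open('h.py','w').write(s)
E
python3 - <<'E'
from h import *
im=cv2.imread('pics/top0.png'); hsv=cv2.cvtColor(im,cv2.COLOR_BGR2HSV)
def rect(mask,z,nm):
    n,l,s,c=cv2.connectedComponentsWithStats(mask.astype(np.uint8))
    i=1+np.argmax(s[1:,4]); pts=np.argwhere(l==i)[:,::-1]
    w=np.array([ray('top',p,z)[:2] for p in pts]).astype(np.float32)
    (c,sz,a)=cv2.minAreaRect(w*1000); print(nm,np.round(c),np.round(sz),round(a,2), 'mean',np.round(w.mean(0)*1000))
reg=np.zeros(im.shape[:2],bool); reg[195:320,195:370]=1
H,S,V=cv2.split(hsv)
rect((H>20)&(H<40)&(S>100)&(V>120)&reg,.105,'block')
rect((H>100)&(H<130)&(S>120)&reg|((H>20)&(H<40)&(S>100)&(V>120)&reg),.083,'cover')
d=eyes.silhouettes('top','box')
if d: rect(d[0]['pixels'],.09,'box')
for uv in [(109,226),(120,332),(435,188),(449,292)]: print(np.round(ray('top',uv,.092)*1000))
for n,uv,z in [('red ring',(300,190),.03),('blue ring',(246,196),.03),('glue top',(394,133),.15),('coup',(244,155),.05),('stand',(162,150),.05)]: print(n,np.round(ray('top',uv,z)*1000))
print(get_obs()['eef_rot'],get_obs()['tool_pos'],np.round(par('wrist')['mount'],3))
E
```

```text
block [543.   1.] [89. 99.] 5.55 mean [543.   1.]
cover [543.   1.] [168. 250.] 5.57 mean [543.   1.]
box [542.   8.] [195. 590.] 5.55 mean [538.  17.]
[605. 303.  92.]
[421. 284.  92.]
[ 661. -272.   92.]
[ 477. -290.   92.]
red ring [668. -34.  30.]
blue ring [658.  67.  30.]
glue top [ 749. -190.  150.]
coup [733.  69.  50.]
stand [745. 220.  50.]
[ 9.82306515e-01  1.87280297e-01 -1.15274167e-05 -7.12229111e-06] [ 0.24832399 -0.62764276  0.30274959] [[ 0.    -0.963 -0.268  0.074]
 [ 1.     0.     0.     0.   ]
 [ 0.    -0.268  0.963 -0.082]
 [ 0.     0.     0.     1.   ]]
```

Box centre is about (541.5, 7) mm with 5.56° yaw, and the cover sits at y_box ≈ -6. I move above the -y side of the block with the fingers closed, then turn the tool so its x lies along the box's +y.

```bash
R='python3 -m pendant'
python3 -m pendant '[[1,-0.825,0,0,0,0,1],[1,-0.825,0,0,0,0,1]]' 30 >/dev/null
python3 -m pendant '[[1,-0.825,0,0,0,0,1],[1,-0.825,0,0,0,0,1]]' >/dev/null
python3 -m pendant '[[1,-0.825,0,0,0,0,1],[1,-0.825,0,0,0,0,1]]' 
python3 -m pendant '[[1,-0.825,0,0,0,0,1],[1,-0.825,0,0,0,0,1]]' >/dev/null
python3 -m pendant '[[1,-0.825,0,0,0,0,1],[1,-0.825,0,0,0,0,1]]' >/dev/null
python3 -m pendant '[[1,-0.825,0,0,0,0,1],[1,-0.825,0,0,0,0,1],[1,-0.825,0,0,0,0,1]]' >/dev/null
python3 -m pendant '[[0,0,0,0,0,-0.22,1],[0,0,0,0,0,-0.44,1],[0,0,0,0,0,-0.66,1],[0,0,0,0,0,-0.822,1],[0,0,0,0,0,-0.822,1]]' >/dev/null
python3 -m pendant '[[0,0,0,0,0,-0.22,1],[0,0,0,0,0,-0.44,1],[0,0,0,0,0,-0.66,1],[0,0,0,0,0,-0.822,1],[0,0,0,0,0,-0.822,1]]'
cat >> h.py <<'E'
from scipy.spatial.transform import Rotation as Ro
C=np.array([541.5,7]);th=np.radians(5.56);BX=np.array([np.cos(th),np.sin(th)]);BY=np.array([-np.sin(th),np.cos(th)])
def tobox(w): w=np.array(w)[:2]*1000-C; return np.array([w@BX,w@BY])
def st():
    o=get_obs(); R=Ro.from_quat(o['eef_rot']).as_matrix()
    print('t',round(o['clock'],2),'box xy',np.round(tobox(o['tool_pos']),1),'tip z',round(o['tool_pos'][2]*1000-84,1),'yaw',np.round(np.degrees(np.arctan2(R[1,0],R[0,0])),2),'F',np.round(o['wrist_force'],1),'grip',o['grip_width'])
E
python3 -c "from h import *;st()"
```

```text
clock: 1.6
tool_pos: [0.3994, -0.3532, 0.303]
eef_rot: [0.982, 0.188, 0.0, 0.0]
wrist_force: [-0.7, -0.4, 0.5]
grip_width: 0.0377
grip_force: 0.0
clock: 3.72
tool_pos: [0.5488, -0.0832, 0.3028]
eef_rot: [0.673, 0.739, 0.0, 0.0]
wrist_force: [0.4, -0.6, 0.3]
grip_width: 0.0004
grip_force: 0.0
t 3.73 box xy [ -1.4 -90.5] tip z 218.8 yaw 95.35 F [ 0.4 -0.6  0.3] grip 0.0003917353723886895
```

```bash
python3 -m pendant '[[0,0,0.5,0,0,0,1],[0,0,1,0,0,0,1],[0,0,1,0,0,0,1]]' >/dev/null
python3 -m pendant '[[0,0,0.3,0,0,0,1],[0,0,0.59,0,0,0,1],[0,0,0.59,0,0,0,1]]' >/dev/null
python3 -c "from h import *;st()"
python3 -m pendant '[[0.2,0,0,0,0,0,1],[0.3,0,0,0,0,0,1],[0.4,0,0,0,0,0,1],[0.5,0,0,0,0,0,1],[0.6,0,0,0,0,0,1],[0.7,0,0,0,0,0,1],[0.8,0,0,0,0,0,1],[0.8,0,0,0,0,0,1]]'
python3 -c "from h import *;st();save('top','t1.png')"
```

```text
t 4.47 box xy [ -1.3 -90.2] tip z 92.0 yaw 95.43 F [-0.3  0.7  0.3] grip 0.0007315536730611786
clock: 5.48
tool_pos: [0.5426, -0.0183, 0.1752]
eef_rot: [0.672, 0.741, 0.0, -0.001]
wrist_force: [0.1, 0.1, 0.1]
grip_width: 0.0008
grip_force: 0.0
t 5.47 box xy [ -1.4 -25.3] tip z 91.2 yaw 95.61 F [0.1 0.1 0.1] grip 0.0007605479775468218
```

View pics/t1.png

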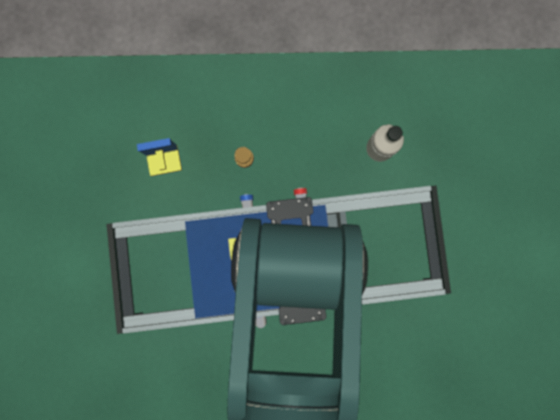

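The cover slides: its left edge went from column 209 to 188. I carry on to the stop.

```bash
python3 -m pendant '[[0.1,0,0,0,0,0,1],[0.2,0,0,0,0,0,1],[0.3,0,0,0,0,0,1],[0.4,0,0,0,0,0,1],[0.5,0,0,0,0,0,1],[0.6,0,0,0,0,0,1],[0.7,0,0,0,0,0,1],[0.8,0,0,0,0,0,1],[0.9,0,0,0,0,0,1],[1,0,0,0,0,0,1]]'|grep -E 'pos|force'
python3 -m pendant '[[0.1,0,0,0,0,0,1],[0.2,0,0,0,0,0,1],[0.3,0,0,0,0,0,1],[0.4,0,0,0,0,0,1],[0.45,0,0,0,0,0,1],[0.5,0,0,0,0,0,1],[0.5,0,0,0,0,0,1]]'|grep -E 'pos|force'
python3 -c "from h import *;st()"
```

```text
tool_pos: [0.5349, 0.061, 0.1755]
wrist_force: [0.4, -1.4, -1.3]
grip_force: 0.8
tool_pos: [0.5311, 0.1006, 0.1756]
wrist_force: [0.3, -0.2, -0.4]
grip_force: 0.0
t 7.65 box xy [-1.2 94.1] tip z 91.6 yaw 95.58 F [ 0.3 -0.2 -0.4] grip 0.0006026149133714716
```

Small steps up to the stop, watching the force.

```bash
python3 -m pendant '[[0.03,0,0,0,0,0,1],[0.06,0,0,0,0,0,1],[0.06,0,0,0,0,0,1]]'|grep -E 'pos|force'
python3 -m pendant '[[0.02,0,0,0,0,0,1],[0.04,0,0,0,0,0,1]]'|grep -E 'pos|force'
python3 -c "from h import *;st();save('top','t2.png')"
```

```text
tool_pos: [0.5307, 0.1052, 0.1756]
wrist_force: [1.1, -1.3, 0.3]
grip_force: 0.3
tool_pos: [0.5304, 0.1071, 0.1757]
wrist_force: [-0.5, -23.0, 3.2]
grip_force: 11.8
t 8.28 box xy [ -1.3 100.7] tip z 91.7 yaw 95.55 F [ -0.5 -23.    3.2] grip 0.0002170446645196613
```

View pics/t2.png

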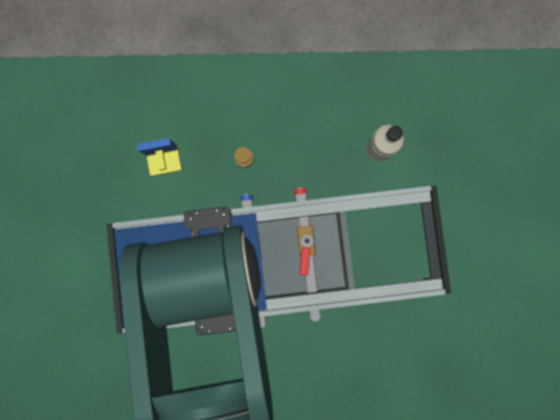

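The cover is against its +y stop (23 N contact force), and the red handle is bare, tip at about (305,273) and pivot at about (307,240). I back off and measure the handle.

```bash
python3 -m pendant '[[-0.2,0,0,0,0,0,1],[-0.2,0,-0.3,0,0,0,1],[-0.5,0,-0.3,0,0,0,1],[-1,0,-0.3,0,0,0,1],[-1,0,-0.3,0,0,0,1]]'|grep force
python3 - <<'E'
from h import *
im=cv2.imread('pics/t2.png');H,S,V=cv2.split(cv2.cvtColor(im,cv2.COLOR_BGR2HSV))
m=((H<6)|(H>174))&(S>140)&(V>100); m[:200]=0; m[300:]=0
p=np.argwhere(m)[:,::-1]; w=np.array([tobox(ray('top',q,.069)) for q in p])
print(len(p),w.min(0),w.max(0)); print(cv2.minAreaRect(w.astype(np.float32)))
v=w.mean(0)-np.array([25,-54]);print(w.mean(0),'angle',np.arctan2(v[1],-v[0]))
st()
E
```

```text
wrist_force: [-0.1, 0.1, 0.2]
grip_force: 0.0
197 [-33.29075357 -55.41571232] [ 13.27183015 -34.47772569]
((-10.03710651397705, -45.01301574707031), (14.35743236541748, 46.92697525024414), 79.82439422607422)
[ -9.27405272 -45.08244245] angle 0.25454032932142723
t 8.95 box xy [-1.4 19.9] tip z 115.5 yaw 95.44 F [-0.1  0.1  0.2] grip 0.0004922037757998098
```

Handle angle is about 0.25. I place the fingers at box (-20,-75), tip height about 54, then sweep.

```bash
python3 -m pendant '[[-0.5,-0.1,0,0,0,0,1],[-1,-0.23,0,0,0,0,1],[-1,-0.23,0,0,0,0,1]]'|grep force
python3 -m pendant '[[-0.19,0,0,0,0,0,1],[-0.19,0,0.3,0,0,0,1],[-0.19,0,0.6,0,0,0,1],[-0.19,0,0.77,0,0,0,1],[-0.19,0,0.77,0,0,0,1]]'|grep force
python3 -c "from h import *;st();save('top','t3.png')"
```

```text
wrist_force: [0.1, 0.1, 1.0]
grip_force: 0.0
wrist_force: [1.0, -0.5, 0.3]
grip_force: 0.0
t 9.95 box xy [-19.7 -73. ] tip z 53.3 yaw 95.6 F [ 1.  -0.5  0.3] grip 0.0005530380556804785
```

```bash
python3 -m pendant '[[0.1,-0.04,0,0,0,0,1],[0.23,-0.07,0,0,0,0,1],[0.34,-0.05,0,0,0,0,1],[0.46,-0.03,0,0,0,0,1],[0.54,0.01,0,0,0,0,1],[0.62,0.06,0,0,0,0,1],[0.67,0.1,0,0,0,0,1],[0.72,0.15,0,0,0,0,1],[0.76,0.2,0,0,0,0,1],[0.77,0.23,0,0,0,0,1],[0.77,0.25,0,0,0,0,1]]'
python3 -c "from h import *;st()"
```

```text
clock: 11.38
tool_pos: [0.543, -0.0044, 0.1378]
eef_rot: [0.672, 0.741, 0.0, -0.0]
wrist_force: [-4.3, 1.8, 1.3]
grip_width: 0.0003
grip_force: 1.9
t 11.38 box xy [  0.4 -11.5] tip z 53.8 yaw 95.58 F [-4.3  1.8  1.3] grip 0.00025129945276634825
```

Near the stop now; I press on in small steps until the force rises.

```bash
python3 -m pendant '[[0,0.02,0,0,0,0,1],[0,0.03,0,0,0,0,1]]'|grep -E 'pos|wrist'
python3 -m pendant '[[0,0.02,0,0,0,0,1],[0,0.03,0,0,0,0,1]]'|grep -E 'pos|wrist'
python3 -c "from h import *;st()"
```

```text
tool_pos: [0.5452, -0.0042, 0.1378]
wrist_force: [-7.0, 3.6, 1.2]
tool_pos: [0.5461, -0.004, 0.1376]
wrist_force: [-27.5, 2.6, 12.2]
t 11.88 box xy [  3.6 -11.4] tip z 53.6 yaw 95.57 F [-27.5   2.6  12.2] grip 0.0005881380053546493
```

The force jumped to 27 N, so the handle is at its stop. I back off, go up, clear the view and check.

```bash
python3 -m pendant '[[-0.1,-0.2,0,0,0,0,1],[-0.1,-0.2,-0.5,0,0,0,1],[-0.1,-0.2,-1,0,0,0,1],[-0.1,-0.2,-1,0,0,0,1]]'|grep wrist
python3 -m pendant '[[-0.5,0,-0.5,0,0,0,1],[-1,0,-1,0,0,0,1],[-1,0,-1,0,0,0,1]]'|grep wrist
python3 -m pendant '[[-0.5,0,0,0,0,0,1],[-1,0,0,0,0,0,1],[-1,0,0,0,0,0,1]]'|grep wrist
python3 -m pendant '[[-0.5,0,0,0,0,0,1],[-1,0,0,0,0,0,1],[-1,0,0,0,0,0,1]]'|grep wrist
python3 - <<'E'
from h import *
st();im=save('top','t4.png')[:,:,::-1];H,S,V=cv2.split(cv2.cvtColor(np.ascontiguousarray(im),cv2.COLOR_BGR2HSV))
m=((H<6)|(H>174))&(S>140)&(V>100); m[:200]=0; m[300:]=0
p=np.argwhere(m)[:,::-1]; w=np.array([tobox(ray('top',q,.069)) for q in p])
print(cv2.minAreaRect(w.astype(np.float32)),w.mean(0))
m=(H>20)&(H<40)&(S>100)&(V>120);m[:195]=0
w=np.array([tobox(ray('top',q,.105)) for q in np.argwhere(m)[:,::-1]]);print('block',w.mean(0),w.min(0),w.max(0))
E
```

```text
wrist_force: [0.1, -0.6, -0.2]
wrist_force: [0.3, 0.9, 0.3]
wrist_force: [0.2, 0.9, -0.8]
wrist_force: [-0.2, 0.2, -0.7]
t 13.5 box xy [ -11.  -260.6] tip z 212.3 yaw 95.48 F [-0.2  0.2 -0.7] grip 0.00057363015382654
((26.05970001220703, -16.001108169555664), (47.2795524597168, 13.281001091003418), 89.60452270507812) [ 26.10709477 -16.40191831]
block [  0.27621895 157.15121077] [-43.97342055 106.63542701] [ 44.96694685 207.41114062]
```

View pics/t4.png

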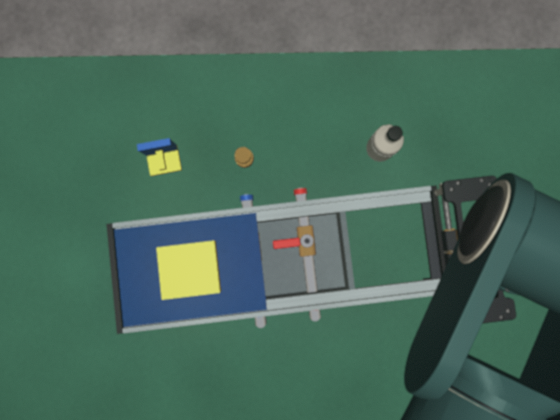

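The red handle, tip at (274,244), lies square across its pipe. The cover is at +157 mm, and the arm is clear of everything.

```bash
python3 -c "from plant import job_done;print(job_done())"
```

```text
the job is handed in; nothing more can be done
None
```

The compressed air is shut off: the cover is pushed fully open to the +y stop (157 mm) and the red handle is square across its pipe, the bench items look unmoved, and the job was handed in at about 13.5 s with the arm clear; the blue handle stayed under the cover, so I couldn't check it by camera.

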